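# Lock the lid on a small pressure cooker

### The job

Close the pressure cooker: lower its lid into the collar of the pot with the two side pins going down through the two gaps, then turn it clockwise by its bar until it stops, with the bar in line with the pot's long handle. Then slide the safety catch on the long handle fully in toward the lid, and let go; leave the glass and the teaspoon where they are.

Things in the scene. Friction and masses are not known exactly. Their poses are not given: they have to be found in the camera images.
- lid_bar (a point): Centre of the bar handle of the loose steel lid (0.42 kg, right way up on the worktop). Bar: black, 90 mm long (lid's x), 16 wide (y), 20 high; centre 58 mm above the lid's flat underside; 34 mm free below it, on two posts at x = +/-31 mm. Lid: disc 116 mm across, 14 thick, low dome, a vent nub 29 mm high at y = +30 mm. z is up. Half a turn makes no difference: either way round will do.
- lid_pin (a point): Tip of one of the lid's two round pins (12 mm diameter, axis 7 mm above the lid's underside), at the lid's +x, 71 mm from its centre; the other is opposite, so 142 mm from tip to tip, right under the line of the bar. Beside each pin an ear 10 x 7 mm stands up to 36 mm above the underside, on the clockwise side (x = +52, y = -15.5 mm; x = -52, y = +15.5 mm).
- collar (a point): On the fixed steel pot's upright axis, level with the collar's top face, 97 mm above the worktop. x points along the pot's long black handle, z up. Pot 160 mm across; mouth 148 mm wide, 123 mm between its two inward ledges. Lid dropped in: bar centre about 36 mm above this point. Turned 60 degrees clockwise to the stop: bar in line with the handle, centre 33 to 34 mm above this point.
- gap (a point): Middle of one of the two gaps between the ledges, at the collar's top, 68 mm from the axis, 60 degrees counter-clockwise (from above) from the long handle; the other is opposite. Each is 40 degrees wide: a pin enters within 12 degrees and 3 mm. From here ramps pull the lid down as it turns clockwise (about 2.5 mm in all): 0.2 to 0.5 N m, no pressing, and it stays. The other way is blocked at once.
- gasket (a joint): How far the sprung rubber ring inside the collar is pressed down, in m: 0 free, about 0.0015 under the lid's weight alone, about 0.003 to 0.0035 with the lid cammed tight. Spring 3 N/mm.
- catch_tab (a point): In the thumb tab of the safety catch, on the root of the long handle, 118 mm above the worktop. Tab: black, 13 mm thick along the handle, 34 wide, from 98 to 128 mm above the worktop, its middle 119.5 mm from the pot's axis when open. Its bolt is 14 mm wide, 8 high. Outside the tab the handle (30 mm wide, top 96 mm above the worktop) is clear for 75 mm.
- catch (a joint): Travel of the safety catch toward the pot's axis, in m: 0 open, 0.022 fully in; starts at 0 to 0.006. About 2 N of friction; stays where it is left. With the lid home it passes beside the lid's ear and stops the lid turning back.
- tumbler: Loose drinking glass at the back of the worktop, 81 mm across, 92 mm high; origin at the centre of its underside. To be left alone.
- teaspoon: Loose teaspoon, 135 x 29 x 10 mm, lying flat in front of the pot's long handle, nearer the robot and to its right; origin under its centre. To be left alone.
There are look-alikes about, which are no part of the job. What is shaped like the part that bears lid_bar but pink is not meant.

How it is judged:
On the way, in this order (a step that is already met when the one before it is completed fails the run):
1. the lid sits in the collar with its pins in the gaps (horizontal distance between lid_bar and collar below 0.008 m and z of lid_bar in the frame of collar below 0.04 m and angle between the x axis of lid_bar and the x axis of collar, either way round above 0.7 rad), for 0.1 s.
2. the lid is turned clockwise to its stop and pulled down tight (angle between the x axis of lid_bar and the x axis of collar, either way round below 0.12 rad and z of lid_bar in the frame of collar below 0.0355 m and value of joint gasket above 0.0024 m), for 0.2 s.
3. the safety catch is slid in (value of joint catch above 0.018 m), for 0.2 s.
At the end, for the whole second after the job is handed in: Lid in the collar within 8 mm of its axis, level within 0.06 rad, bar within 0.12 rad of the long handle's line and less than 35.5 mm above the collar, gasket pressed more than 2.4 mm; catch in by more than 18 of its 22 mm (all of step 2 and horizontal distance between lid_bar and collar below 0.008 m and angle between lid_bar's own z axis and vertical below 0.06 rad and value of joint catch above 0.018 m); the robot touches nothing.
It fails at once if the glass is moved more than 30 mm or tipped (distance of tumbler from where it was at the start of the episode above 0.03 m or angle between tumbler's own z axis and vertical above 0.4 rad).
It fails at once if the teaspoon is moved more than 30 mm (distance of teaspoon from where it was at the start of the episode above 0.03 m).
It also fails if it takes over 58 s, if anything falls off the work surface, if the arm or the gripper's body presses on something with over 40 N, if the wrist force passes 120 N, or if a joint passes its speed limit or range.

### The arm

A 7-joint arm with a two-finger parallel gripper is mounted at the origin on a cart in front of the work surface, level with it; the furniture and walls round the work are solid. World frame = base frame: x ahead of the robot, y to its left, z up, the work surface at z = 0. Lengths are in m, angles in rad, forces in N, time in s.
With the tool pointing down it reaches from about 0.4 to 0.875 m from the base axis. Payload 6.5 kg.
Tool frame: the origin (TCP) lies at the very end of the fingers, on their centre line; the grasp point (between the pads) lies 19 mm behind it; z points along the fingers, y is the line along which they close (so a half turn about z gives the same grasp; the last joint's range is limited). The gripper opens to 88 mm and grips with 3 to 60 N. Pads are 18 mm wide; open, the fingers measure 123 mm over their backs; the gripper's body (75 mm by 187 mm) begins 45 mm behind the grasp point.
Start: joints at [1.282, 0.536, -0.004, 1.538, 0.003, 1.067, -0.071], TCP at [0.144, -0.634, 0.239] pointing down, gripper open.
Joint ranges: [-2.7, 2.7], [-0.37, 2.16], [-1.27, 1.26], [0.24, 2.4], [-1.31, 4.45], [0.19, 1.91], [-2.76, 2.76]. Speed limits (rad/s): [2.39, 2.39, 3.14, 3.14, 3.14, 3.14, 3.14].

### API

Orientations are given as a unit quaternion [x, y, z, w].
In Python, from bench import bot, cams gives the robot as it stands.
- The arm moves only by the shell command python3 -m handwheel 'ROWS' [FORCE]. ROWS is JSON, one flat list of numbers, 7 for each row, row after row: the shift along the tool's x, y, z in mm, then the turn, a rotation vector about the tool's x, y, z in degrees, then the finger opening in mm, from 0 to 88.1. A call has 1 to 8 rows; each row is the pose to reach, as a shift and turn from the pose commanded when the call began, along the tool's axes at that moment; what a row does not reach only later rows make up. A row lasts 1/8 s, in which the tool goes at most 62.5 mm and 10.7 degrees, less where a joint would pass 70% of its speed; a pose out of reach is approached as far as the arm can. A call with a gripper value outside its range is refused whole. The fingers move at their own pace and stop on an object; FORCE is the grip in N (left out, the last holds). Time passes only in rows, so rows that repeat a pose let the fingers close. It gives the time, the measured TCP pose, the force, the opening and the grip force at its end, in the units of the state.
- bot.get_obs(): the state, without advancing time (a new reading comes with each control period).
- cams.camera(name): name is "scene" or "side" or "wrist"; returns (picture, depth): 384x512x3 uint8, red, green, blue; 384x512 float32, m along the optical axis (not along the pixel's ray), 0 where there is no reading.
- cams.get_calibration(name): a dict with "intrinsics" (3x3 intrinsics, pixels), "rvec" (rotation vector, rad) and "tvec" (3), from world to camera coordinates, as OpenCV has them. Camera axes: x right, y down, z forward; pixel columns grow to the right and rows downward; lengths in m; the calibration is good to about 2 mm. A picture is of the moment at which its call begins: read the wrist's pose just before it. get_calibration takes no time and is no camera call; for the wrist camera it gives the pose at the moment of the call.
- bot.job_done(): hands the job in; it is judged then, once.
The state is a dict: "time": time; "qpos": joint angles; "joint_vel": joint speeds; "tau": joint torques, N m; "ee_pos": TCP position; "tcp_rot": TCP orientation; "force": force on the tool from outside, world axes, zero at the start; "torque": the same for the moment, N m; "gripper_width": opening from 0.0 (shut) to 1.0 (fully open); "finger_force": force on a finger pad.
Only numpy, scipy, OpenCV 4.12 (cv2) and the standard library are available. Lean on these libraries where they do the work, as an engineer would, in place of code of your own. Each camera call takes 0.05 s, during which the arm holds its last target. There are 200 camera calls.

## Working session

There is one attempt and no reset: what is moved stays moved. The work goes in short steps, Python scripts to look and compute and a shell command to move; the robot and the scene stay as the last step left them, time stands still between calls to the robot, and variables do not carry over. Pictures are saved under pics/ and viewed, at most 10 in all, crops included, and the job is handed in when it is done.

```bash
mkdir -p pics; ls; cat > h.py <<'E'
import numpy as np, cv2
from bench import bot, cams
from scipy.spatial.transform import Rotation as R
def shot(n):
    c=cams.get_calibration(n); im,d=cams.camera(n); return im,d,c
def cloud(d,c):
    K=np.array(c["intrinsics"]); v,u=np.mgrid[0:d.shape[0],0:d.shape[1]]
    p=np.stack([(u-K[0,2])*d/K[0,0],(v-K[1,2])*d/K[1,1],d],-1)
    Rm=cv2.Rodrigues(np.array(c["rvec"],float))[0]
    w=(p-np.array(c["tvec"]).ravel())@Rm
    w[d<=0]=np.nan
    return w
def plane(uv,z,c):
    K=np.array(c["intrinsics"]); Rm=cv2.Rodrigues(np.array(c["rvec"],float))[0]; t=np.array(c["tvec"]).ravel()
    o=-Rm.T@t; r=np.linalg.inv(K)@np.array([uv[0],uv[1],1.]); r=Rm.T@r
    return o+r*(z-o[2])/r[2]
def save(n,im): cv2.imwrite(f"pics/{n}.png",im[...,::-1])
E
python3 - <<'E'
from h import *
s=bot.get_obs(); print(s)
a,d,c=shot("scene"); np.savez("s0",a=a,d=d,**{k:np.array(v) for k,v in c.items()})
b,e,f=shot("side"); np.savez("s1",a=b,d=e,**{k:np.array(v) for k,v in f.items()})
save("scene0",a); save("side0",b)
for k in (c,f):
    Rm=cv2.Rodrigues(np.array(k["rvec"],float))[0]; print(-Rm.T@np.array(k["tvec"]).ravel(),Rm[2])
E
```

```text
pics
{'time': 0.0, 'qpos': array([ 1.28181386,  0.53715522, -0.00443591,  1.53885042,  0.00260534,
        1.06729372, -0.07121962]), 'joint_vel': array([-0.00151689,  0.00043059, -0.00066188, -0.00133738, -0.00037588,
        0.00093181, -0.00057063]), 'tau': array([ 6.14380788e-04, -5.70961118e+01,  9.91429612e-01, -2.51594442e+01,
       -5.61243994e-02,  1.79528858e-02,  1.76899248e-04]), 'ee_pos': array([ 0.14346085, -0.63335068,  0.23785505]), 'tcp_rot': array([ 9.93799130e-01,  1.11187074e-01, -1.59408255e-04, -8.35421262e-04]), 'force': array([-0.44901919, -0.25688562,  0.10882657]), 'torque': array([ 0.00223681, -0.03131192,  0.00034519]), 'finger_force': 0.0, 'gripper_width': 0.9971089113724366}
[-0.11214482 -0.76000289  1.10538044] [ 0.43665895  0.58172358 -0.68624095]
[ 0.4018914  -0.84185603  0.59169797] [ 0.13961957  0.87225612 -0.46869567]
```

View pics/scene0.png

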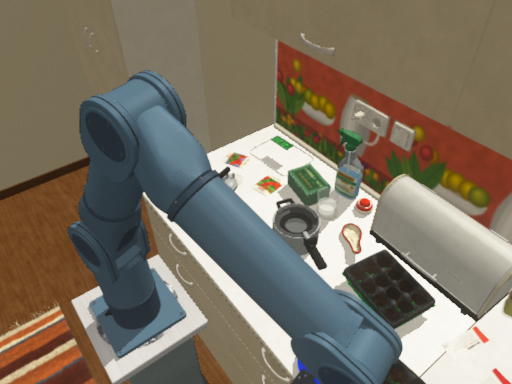

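View pics/side0.png

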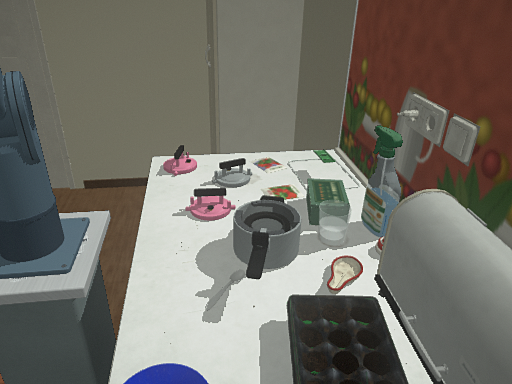

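Side view: the steel lid with a black bar is at about (232,172). Its look-alikes are the pink lids at (180,162) and (210,205), and the pot itself is at (266,232). By the description, the grey lid at (232,172) is the one I want. The long handle points at the camera near (258,255), the glass is at (333,228) and the spoon is at about (228,290).

```bash
python3 - <<'E'
from h import *
z=np.load("s1.npz"); a=z["a"];d=z["d"];c=dict(intrinsics=z["intrinsics"],rvec=z["rvec"],tvec=z["tvec"])
w=cloud(d,c); hsv=cv2.cvtColor(a,cv2.COLOR_RGB2HSV)
print("table z", np.nanmedian(w[230:260,170:200,2]))
# lid bar
def stat(m,n): 
    p=w[m]; p=p[~np.isnan(p[:,0])]; print(n,len(p),np.median(p,0),p.min(0),p.max(0)); return p
box=np.zeros(d.shape,bool); box[150:192,212:255]=1
dark=hsv[...,2]<75
p=stat(box&dark&(w[...,2]>.045)&(w[...,2]<.08),"bar")
q=p[:,:2]; r=cv2.minAreaRect(q.astype(np.float32)*1000); print(r)
box=np.zeros(d.shape,bool); box[190:285,225:310]=1
p=stat(box&(w[...,2]>.093)&(w[...,2]<.101),"rim")
x=p[:,:2]
for i in range(5):
    A=np.c_[2*x,np.ones(len(x))]; s=np.linalg.lstsq(A,(x**2).sum(1),rcond=None)[0]
    rad=np.sqrt(s[2]+s[:2]@s[:2]); e=abs(np.linalg.norm(x-s[:2],axis=1)-rad); x=x[e<max(.004,np.median(e)*2)]
print("circle",s[:2],rad,len(x))
p=stat(box&dark&(w[...,2]>.085)&(w[...,2]<.135),"blk")
np.save("blk",p)
q=p[(np.linalg.norm(p[:,:2]-s[:2],axis=1)>.09)]
q=q[q[:,1]<s[1]] 
print("handle",cv2.minAreaRect((q[:,:2]*1000).astype(np.float32)),q[:,2].max(),np.median(q,0))
t=q[q[:,2]>.105]; print("tab",len(t),t.min(0),t.max(0),t.mean(0))
x0,y0,x1,y1=150,135,320,290
save("crop0",cv2.resize(a[y0:y1,x0:x1],None,fx=4,fy=3.6,interpolation=cv2.INTER_CUBIC))
E
```

```text
table z 0.000929833104484303
bar 196 [0.49973175 0.29840876 0.06459533] [0.43909094 0.11611841 0.04619899] [0.55420312 0.32184555 0.07167947]
((481.7603759765625, 226.0847625732422), (231.40895080566406, 67.29801940917969), 67.87100219726562)
rim 1155 [ 0.5186838  -0.12955571  0.09699631] [ 0.47840821 -0.27229389  0.09300592] [0.63561247 0.00266625 0.10087401]
circle [ 0.53980451 -0.129728  ] 0.1127375361689244 569
blk 982 [ 0.51898235 -0.19364374  0.09617845] [ 0.48379462 -0.27229389  0.08502586] [0.6248907  0.03507724 0.13153449]
handle ((504.0947570800781, -243.1519775390625), (57.212554931640625, 29.526594161987305), 72.09944152832031) 0.09943580778740613 [ 0.50357886 -0.24899366  0.09580998]Traceback (most recent call last):
  File "<stdin>", line 24, in <module>
    return umr_minimum(a, axis, None, out, keepdims, initial, where)
ValueError: zero-size array to reduction operation minimum which has no identity
```

```bash
python3 - <<'E'
from h import *
z=np.load("s1.npz"); a=z["a"];d=z["d"];c=dict(intrinsics=z["intrinsics"],rvec=z["rvec"],tvec=z["tvec"])
w=cloud(d,c); hsv=cv2.cvtColor(a,cv2.COLOR_RGB2HSV)
p=w[190:285,225:310][(w[190:285,225:310,2]>.092)&(w[190:285,225:310,2]<.102)]
best=(0,)
for x in np.arange(.47,.62,.003):
  for y in np.arange(-.2,.05,.003):
    n=(abs(np.linalg.norm(p[:,:2]-[x,y],axis=1)-.077)<.0035).sum()
    if n>best[0]: best=(n,x,y)
print(best)
ctr=np.array(best[1:])
q=np.load("blk.npy"); print(len(q))
r=np.linalg.norm(q[:,:2]-ctr,axis=1)
for lo,hi in((.08,.1),(.1,.12),(.12,.14),(.14,.16),(.16,.18),(.18,.2)):
    m=(r>lo)&(r<hi)&(q[:,1]<ctr[1]); 
    if m.sum(): print(lo,m.sum(),q[m].mean(0),q[m].max(0)[2])
B=w[150:192,212:255]; m=(hsv[150:192,212:255,2]<75)&(B[...,2]>.045)&(B[...,2]<.08)&(B[...,1]>.25)
k,l=cv2.connectedComponents(m.astype(np.uint8))
for i in range(1,k): 
    t=B[l==i]; print("bar",len(t),t.mean(0),cv2.minAreaRect((t[:,:2]*1000).astype(np.float32)))
x0,y0,x1,y1=150,135,320,290
save("crop0",cv2.resize(a[y0:y1,x0:x1],None,fx=4,fy=3.6,interpolation=cv2.INTER_CUBIC))
E
```

```text
(np.int64(320), np.float64(0.557), np.float64(-0.0769999999999999))
982
0.08 2 [ 0.54446886 -0.16526323  0.08755269] 0.08877105608304524
0.1 147 [ 0.52158614 -0.18883705  0.11472714] 0.13153448619164645
0.12 185 [ 0.52027642 -0.19644964  0.10652089] 0.12940675589790007
0.14 94 [ 0.51264646 -0.22025573  0.09607131] 0.09943580778740613
0.16 102 [ 0.50634516 -0.23911125  0.09566981] 0.09849933803751848
0.18 135 [ 0.4996867  -0.26024587  0.09471533] 0.09850211397556032
bar 149 [0.51278558 0.30404665 0.06142756] ((514.1536254882812, 304.6950378417969), (86.85733032226562, 14.754107475280762), 21.253664016723633)
```

View pics/crop0.png

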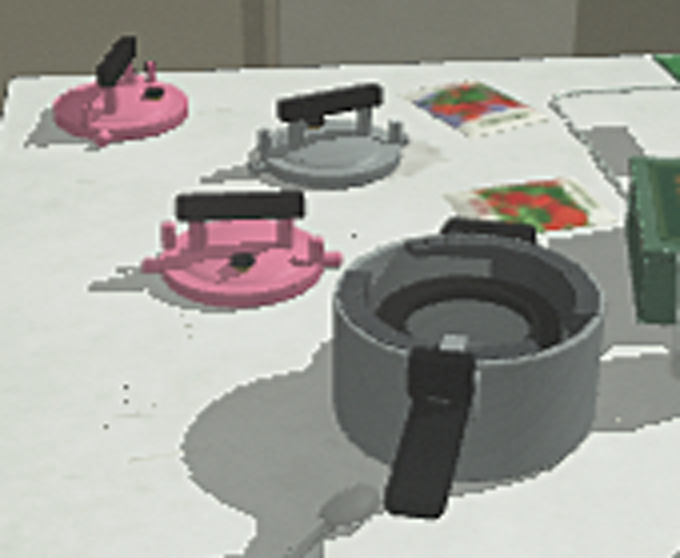

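The crop confirms the choice: the grey lid's black bar is at about (330,105) in the crop, and both look-alikes are pink. The pot handle runs toward the camera with its tab at (440,375). First estimates are bar (0.514, 0.305) at 21°, pot axis (0.557, -0.077) and handle direction -107°.

```bash
cat >> h.py <<'E'
def tgt(x,y,z,phi,s=None):
    """shift (mm) and turn (deg) in tool axes to get to TCP x,y,z pointing down, tool x at phi deg"""
    s=s or bot.get_obs(); R0=R.from_quat(s["tcp_rot"])
    Rt=R.from_euler("z",phi,degrees=True)*R.from_euler("x",180,degrees=True)
    d=R0.inv().apply(np.array([x,y,z])-s["ee_pos"])*1000
    print("shift",d.round(1),"turn",(R0.inv()*Rt).as_rotvec(degrees=True).round(1))
E
python3 -c "
from h import *
tgt(.45,-.2,.42,73)"
```

```text
shift [ 394.7 -355.2 -181.6] turn [ -0.1  -0.  -60.2]
```

```bash
python3 -m handwheel '[100,-50,-180,0,0,-10,88, 395,-355,-182,0,0,-60,88, 395,-355,-182,0,0,-60,88, 395,-355,-182,0,0,-60,88, 395,-355,-182,0,0,-60,88, 395,-355,-182,0,0,-60,88, 395,-355,-182,0,0,-60,88, 395,-355,-182,0,0,-60,88]'; python3 -m handwheel '[0,0,0,0,0,0,88]'; python3 - <<'E'
from h import *
tgt(.45,-.2,.42,73)
E
```

```text
time: 1.1
ee_pos: [0.4083, -0.2612, 0.4015]
tcp_rot: [0.805, 0.593, -0.0, -0.0]
force: [1.1, -0.7, 0.1]
gripper_width: 0.996
finger_force: 0.0
time: 1.23
ee_pos: [0.4108, -0.2585, 0.4024]
tcp_rot: [0.802, 0.597, 0.001, 0.001]
force: [-1.1, -1.1, 0.5]
gripper_width: 0.998
finger_force: 0.0
shift [ 67.3  20.8 -17.5] turn [ 0.1 -0.1  0.3]
```

```bash
python3 -m handwheel '[95,10,0,0,0,0,88,95,10,0,0,0,0,88,95,10,0,0,0,0,88]'; python3 - <<'E'
from h import *
a,d,c=shot("wrist"); save("w1",a)
np.savez("w1",a=a,d=d,**{k:np.array(v) for k,v in c.items()})
s=bot.get_obs(); print(s["ee_pos"])
w=cloud(d,c)
m=(w[...,2]>.092)&(w[...,2]<.102)&(w[...,0]>.4)&(w[...,0]<.7); p=w[m]
best=(0,)
for x in np.arange(.53,.59,.001):
  for y in np.arange(-.11,-.04,.001):
    n=(abs(np.linalg.norm(p[:,:2]-[x,y],axis=1)-.077)<.0025).sum()
    if n>best[0]: best=(n,x,y)
print(m.sum(),best)
E
```

```text
time: 1.6
ee_pos: [0.4458, -0.1735, 0.4008]
tcp_rot: [0.804, 0.595, -0.0, -0.0]
force: [0.3, -0.7, 0.6]
gripper_width: 0.995
finger_force: 0.0
[ 0.44506885 -0.1755389   0.40069988]
4453 (np.int64(1117), np.float64(0.559), np.float64(-0.07599999999999997))
```

View pics/w1.png

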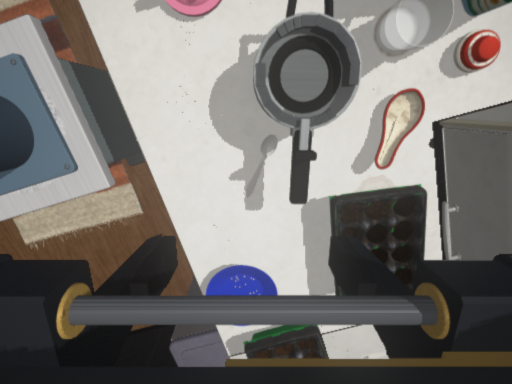

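The wrist view shows the pot at (305,72) with its long handle going down to (300,195). The spoon is at (262,165) and the glass at (405,28).

```bash
python3 - <<'E'
from h import *
z=np.load("w1.npz"); a=z["a"];d=z["d"];c=dict(intrinsics=z["intrinsics"],rvec=z["rvec"],tvec=z["tvec"])
w=cloud(d,c); V=cv2.cvtColor(a,cv2.COLOR_RGB2HSV)[...,2]
m=(w[...,2]>.092)&(w[...,2]<.102)&(w[...,0]>.4)&(w[...,0]<.7)&(V>70); p=w[m]
ctr=np.array([.559,-.076])
q=p[abs(np.linalg.norm(p[:,:2]-ctr,axis=1)-.077)<.006]; 
# outer rim contour circle: outer edge = 80
x=q[:,:2]
A=np.c_[2*x,np.ones(len(x))]; s=np.linalg.lstsq(A,(x**2).sum(1),rcond=None)[0]; print("ctr",s[:2],np.sqrt(s[2]+s[:2]@s[:2]),np.median(q[:,2]))
# coverage
ang=np.degrees(np.arctan2(*(x-s[:2]).T[::-1])); print(np.histogram(ang,12,(-180,180))[0])
b=(V<60)&(w[...,2]>.088)&(w[...,2]<.102); r=np.linalg.norm(w[...,:2]-ctr,axis=2); b&=(r>.132)&(r<.24)&(w[...,1]<-.1)
h=w[b]; print(len(h),h.mean(0),cv2.minAreaRect((h[:,:2]*1000).astype(np.float32)))
v=h[:,:2].mean(0)-ctr; print("dir via centre",np.degrees(np.arctan2(v[1],v[0])))
u,S,vt=np.linalg.svd(h[:,:2]-h[:,:2].mean(0),full_matrices=False); print("pca",np.degrees(np.arctan2(vt[0,1],vt[0,0])))
t=w[(w[...,2]>.108)&(w[...,2]<.14)&(r>.08)&(r<.15)&(w[...,1]<-.1)]
if len(t): print("tab",len(t),t.mean(0),t.min(0),t.max(0),"r",np.linalg.norm(t[:,:2]-ctr,axis=1).mean())
K,l=cv2.connectedComponents(((w[...,2]>.033)&(w[...,2]<.2)).astype(np.uint8)) 
# ledge gaps: height at r=0.068 by angle
print(ctr)
for an in range(-180,180,10):
    pt=ctr+.067*np.array([np.cos(np.radians(an)),np.sin(np.radians(an))])
    k=(np.linalg.norm(w[...,:2]-pt,axis=2)<.004)&(w[...,2]>.03); print(an,(np.median(w[k][:,2])*1000).round(0) if k.sum() else None,end="; ")
print(); tgt(.45,.25,.40,110)
E
```

```text
ctr [ 0.55876086 -0.07610238] 0.07556794939546477 0.09752944314843634
[154 142 110 135 127 150 167 178 194 179 134 166]
21 [ 0.50807388 -0.20219679  0.09627232] ((508.7106018066406, -205.5242462158203), (14.691427230834961, 7.7771782875061035), 75.10140991210938)
dir via centre -111.97630767030809
pca 50.41110904795747
tab 253 [ 0.52330779 -0.18344513  0.12499217] [ 0.50650305 -0.19562812  0.10800246] [ 0.54029892 -0.15579552  0.13114031] r 0.1136296272812067
[ 0.559 -0.076]
-180 98.0; -170 98.0; -160 98.0; -150 99.0; -140 99.0; -130 98.0; -120 99.0; -110 107.0; -100 98.0; -90 99.0; -80 98.0; -70 99.0; -60 None; -50 None; -40 None; -30 97.0; -20 99.0; -10 98.0; 0 98.0; 10 98.0; 20 99.0; 30 98.0; 40 98.0; 50 99.0; 60 99.0; 70 98.0; 80 98.0; 90 98.0; 100 99.0; 110 98.0; 120 None; 130 None; 140 None; 150 99.0; 160 99.0; 170 99.0; 
shift [ 408.  -121.     0.6] turn [ -0.1   0.  -37.2]
```

```bash
python3 -c "
from h import *
tgt(.40,.26,.36,21)"
```

```text
shift [ 402.8 -171.7   40.6] turn [-0.   0.1 51.8]
```

```bash
python3 -m handwheel '[403,-172,41,0,0,52,88,403,-172,41,0,0,52,88,403,-172,41,0,0,52,88,403,-172,41,0,0,52,88,403,-172,41,0,0,52,88,403,-172,41,0,0,52,88,403,-172,41,0,0,52,88,403,-172,41,0,0,52,88]'; python3 -m handwheel '[0,0,0,0,0,0,60,0,0,0,0,0,0,60]'; cat > bar.py <<'E'
from h import *
import sys
a,d,c=shot("wrist"); save(sys.argv[1],a); w=cloud(d,c); hsv=cv2.cvtColor(a,cv2.COLOR_RGB2HSV); V=hsv[...,2]
zz=float(sys.argv[2]); X,Y=float(sys.argv[3]),float(sys.argv[4])
m=(abs(w[...,2]-zz)<.008)&(V<75)&(np.hypot(w[...,0]-X,w[...,1]-Y)<.08)
k,l,st,_=cv2.connectedComponentsWithStats(m.astype(np.uint8)); i=1+np.argmax(st[1:,4]); t=w[l==i]
print("bar",len(t),t.mean(0),np.median(t[:,2]),cv2.minAreaRect((t[:,:2]*1000).astype(np.float32)))
E
python3 bar.py w2 .068 .514 .305; python3 -c "
from h import *
print(bot.get_obs()['ee_pos'])"
```

```text
time: 2.65
ee_pos: [0.4011, 0.2609, 0.3597]
tcp_rot: [0.984, 0.179, -0.0, 0.0]
force: [1.1, 0.2, 0.6]
gripper_width: 0.997
finger_force: 0.0
time: 2.9
ee_pos: [0.4016, 0.2585, 0.3596]
tcp_rot: [0.984, 0.179, -0.0, 0.001]
force: [1.0, -0.3, 0.8]
gripper_width: 0.797
finger_force: 0.0
bar 707 [0.51579486 0.3103614  0.06853136] 0.06862866168570722 ((515.865478515625, 310.4943542480469), (88.86756896972656, 15.191732406616211), 19.46435546875)
[0.40171617 0.25826957 0.35979693]
```

View pics/w2.png

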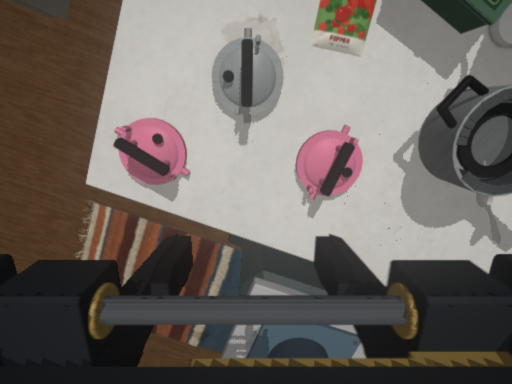

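The grey lid is at (247,75) in the wrist view, and its bar measures 89 × 15 mm at height 0.0685, which matches. I'll reach for it.

```bash
python3 -c "
from h import *
tgt(.516,.310,.12,19.5)"
```

```text
shift [125.3  -8.6 239.7] turn [0.1 0.  1.1]
```

```bash
python3 -m handwheel '[125,-9,150,0,0,1,50,125,-9,180,0,0,1,50,125,-9,240,0,0,1,50,125,-9,240,0,0,1,50,125,-9,240,0,0,1,50,125,-9,240,0,0,1,50]'; python3 -c "
from h import *
tgt(.516,.310,.041,19.5)"
```

```text
time: 3.7
ee_pos: [0.5147, 0.3104, 0.1183]
tcp_rot: [0.985, 0.17, -0.002, 0.001]
force: [-0.2, 0.7, 0.6]
gripper_width: 0.569
finger_force: 0.0
shift [ 1.4  0.7 77.3] turn [0.1 0.2 0.1]
```

```bash
python3 -m handwheel '[1,0.5,40,0,0,0,50,1,0.5,77,0,0,0,50,1,0.5,77,0,0,0,50,1,0.5,77,0,0,0,0,1,0.5,77,0,0,0,0,1,0.5,77,0,0,0,0,1,0.5,77,0,0,0,0,1,0.5,77,0,0,0,0]' 50; python3 -m handwheel '[0,0,0,0,0,0,0,0,0,0,0,0,0,0]'
```

```text
time: 4.7
ee_pos: [0.5167, 0.3117, 0.0441]
tcp_rot: [0.985, 0.171, 0.001, 0.001]
force: [1.2, -4.5, 7.2]
gripper_width: 0.175
finger_force: 50.0
time: 4.95
ee_pos: [0.5167, 0.3118, 0.0441]
tcp_rot: [0.985, 0.171, 0.001, 0.001]
force: [0.7, -5.0, 7.5]
gripper_width: 0.172
finger_force: 50.0
```

```bash
python3 -m handwheel '[0,0,-60,0,0,0,0,0,0,-120,0,0,0,0,0,0,-170,0,0,0,0,0,0,-170,0,0,0,0,0,0,-170,0,0,0,0]'; python3 - <<'E'
from h import *
tgt(.559,-.076,.215,132)
a,d,c=shot("wrist"); save("w3",a)
E
```

```text
time: 5.58
ee_pos: [0.5145, 0.312, 0.2115]
tcp_rot: [0.985, 0.172, -0.001, 0.001]
force: [0.4, -0.3, -5.5]
gripper_width: 0.174
finger_force: 50.0
shift [-89.3 380.2  -2.8] turn [-1.000e-01  2.000e-01 -1.122e+02]
```

View pics/w3.png

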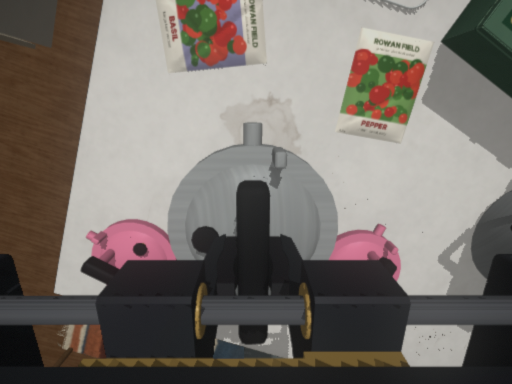

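The lid is held squarely by its bar, and the front pin tip shows at (253,124). I'll measure it in the tool frame.

```bash
python3 - <<'E'
from h import *
s=bot.get_obs()
a,d,c=shot("wrist"); w=cloud(d,c); R0=R.from_quat(s["tcp_rot"])
T=R0.inv().apply((w-s["ee_pos"]).reshape(-1,3)).reshape(w.shape)*1000
p=T[115:143,235:272]; m=(p[...,2]>5)&(p[...,2]<70); q=p[m]
print("pin",len(q),"x max",np.percentile(q[:,0],97),"y mid",np.median(q[:,1]),q[:,1].min(),q[:,1].max(),"z",q[:,2].min())
V=a.max(2); b=T[180:235,225:280]; q=b[(V[180:235,225:280]<60)&(abs(b[...,2]+22)<25)]
print("bar end x",np.percentile(q[:,0],97),"y",np.median(q[:,1]),"top z",np.median(q[:,2]))
b=T[150:230,172:335]; q=b[(b[...,2]>15)&(b[...,2]<40)]; print("disc",q.min(0),q.max(0))
E
```

```text
pin 378 x max 69.63959744732605 y mid 0.11789749358036895 -5.66500639827123 5.831767314059957 z 28.865257708755813
bar end x 43.91307068044528 y 0.7004904401991693 top z -24.21920777200794
disc [ -0.2763     -54.16051275  15.0537666 ] [55.39791662 55.96836101 39.96765685]
```

```bash
python3 -m handwheel '[-10,48,-3,0,0,-10,0,-22,95,-3,0,0,-20,0,-34,143,-3,0,0,-30,0,-45,190,-3,0,0,-40,0,-56,238,-3,0,0,-50,0,-67,285,-3,0,0,-60,0,-78,333,-3,0,0,-70,0,-86,365,-3,0,0,-80,0]'; python3 -c "
from h import *
tgt(.559,-.076,.215,132)"
```

```text
time: 6.68
ee_pos: [0.5569, -0.0625, 0.2141]
tcp_rot: [0.643, 0.766, -0.001, -0.001]
force: [-0.4, -0.9, -4.3]
gripper_width: 0.175
finger_force: 50.0
shift [-13.6  -0.3  -0.9] turn [ -0.2  -0.1 -32.1]
```

```bash
python3 -m handwheel '[-14,0,0,0,0,-10,0,-14,0,0,0,0,-20,0,-14,0,0,0,0,-30,0,-14,0,0,0,0,-32,0,-14,0,0,0,0,-32,0]'; python3 - <<'E'
from h import *
tgt(.559,-.076,.145,132)
a,d,c=shot("side"); save("side1",a[120:300,180:350].repeat(4,0).repeat(4,1)[:600])
z,e,f=shot("side")
w=cloud(d,c)
s=bot.get_obs(); print(s["ee_pos"],s["force"])
# rim circle again + gap angles not visible
E
```

```text
time: 7.3
ee_pos: [0.5598, -0.0731, 0.2153]
tcp_rot: [0.41, 0.912, -0.0, -0.001]
force: [0.7, 0.7, -5.1]
gripper_width: 0.173
finger_force: 50.0
shift [-1.8 -2.5 70.3] turn [-0.  -0.1 -0.4]
[ 0.56004548 -0.07305392  0.21578582] [ 0.56773581  0.94933667 -4.45208545]
```

```bash
python3 -m handwheel '[-2,-2.5,30,0,0,0,0,-2,-2.5,62,0,0,0,0,-2,-2.5,62,0,0,0,0,-2,-2.5,62,0,0,0,0]'; python3 - <<'E'
from h import *
tgt(.559,-.076,.120,132)
s=bot.get_obs(); print(s["ee_pos"],s["force"])
E
```

```text
time: 7.9
ee_pos: [0.5604, -0.0759, 0.1554]
tcp_rot: [0.409, 0.913, 0.0, 0.001]
force: [1.3, 0.1, -4.8]
gripper_width: 0.176
finger_force: 50.0
shift [ 0.9 -1.2 35.4] turn [ 0.1  0.  -0.3]
[ 0.56042826 -0.07590229  0.15536778] [ 1.30310653  0.13133182 -4.7852985 ]
```

```bash
python3 - <<'E'
from h import *
a,d,c=shot("side"); save("side2",cv2.resize(a[130:280,190:340],None,fx=4,fy=4,interpolation=cv2.INTER_CUBIC))
E
```

```text
(no output)
```

View pics/side2.png

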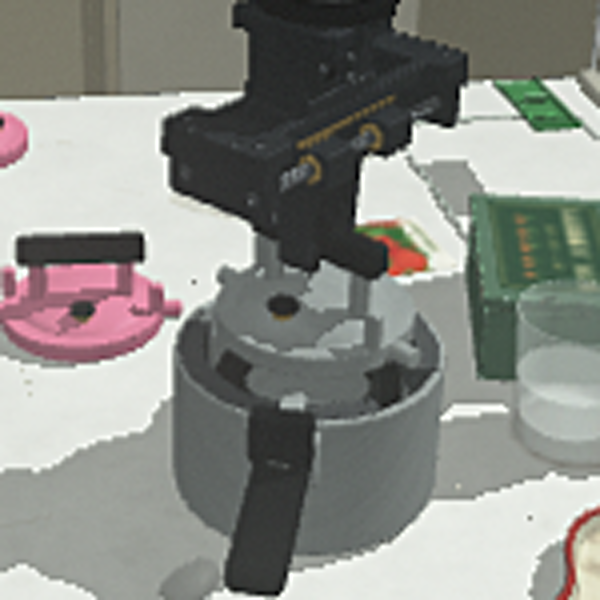

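The lid hangs level above the collar, with its near pin at (410,352) over the front-right gap. Lowering it now.

```bash
python3 -m handwheel '[0.5,-1,8,0,0,0,0,0.5,-1,16,0,0,0,0,0.5,-1,22,0,0,0,0,0.5,-1,28,0,0,0,0,0.5,-1,28,0,0,0,0]'; python3 -c "
from h import *
tgt(.559,-.076,.1175,132);print(bot.get_obs()['torque'])"
```

```text
time: 8.57
ee_pos: [0.5567, -0.0723, 0.1267]
tcp_rot: [0.407, 0.913, 0.001, -0.002]
force: [-10.0, 9.5, 8.3]
gripper_width: 0.177
finger_force: 50.0
shift [-4.4 -0.8  9.2] turn [ 0.  -0.3 -0. ]
[ 1.39089504  1.65614763 -0.23691775]
```

```bash
python3 -m handwheel '[3,0,-4,0,0,0,0,4,0,-4,0,0,0,0,4,0,-4,0,0,0,0]'; python3 -c "
from h import *
tgt(.559,-.076,.1175,132);print(bot.get_obs()['torque'])"
```

```text
time: 8.95
ee_pos: [0.556, -0.0732, 0.1301]
tcp_rot: [0.409, 0.913, 0.0, -0.0]
force: [-0.1, 4.0, -2.8]
gripper_width: 0.177
finger_force: 49.9
shift [-4.1  0.3 12.6] turn [ 0.  -0.  -0.2]
[0.67249019 0.05923919 0.02457329]
```

```bash
python3 -m handwheel '[0.5,0.5,4,0,0,0,0,0.5,0.5,8,0,0,0,0,0.5,0.5,11,0,0,0,0,0.5,0.5,13,0,0,0,0,0.5,0.5,13,0,0,0,0]'; python3 -c "
from h import *
tgt(.559,-.076,.1175,132);print(bot.get_obs()['torque'])"
```

```text
time: 9.57
ee_pos: [0.5564, -0.0702, 0.1218]
tcp_rot: [0.408, 0.913, 0.0, 0.001]
force: [-17.2, 4.1, 39.9]
gripper_width: 0.175
finger_force: 50.3
shift [-6.1 -2.   4.3] turn [ 0.   0.1 -0.1]
[ 0.33567144  3.38869253 -0.17981545]
```

```bash
python3 -m handwheel '[0,0,-5,0,0,0,0,0,0,-5,0,0,0,0]'; python3 - <<'E'
from h import *
s=bot.get_obs(); print(s["force"],s["torque"],s["ee_pos"])
a,d,c=shot("side"); np.savez("s3",a=a,d=d,**{k:np.array(v) for k,v in c.items()})
b,e,f=shot("wrist"); np.savez("w5",a=b,d=e,**{k:np.array(v) for k,v in f.items()})
A=cv2.resize(a[170:270,215:315],(500,500),interpolation=cv2.INTER_CUBIC); B=cv2.resize(b[:, 140:400][:300],(300,346))
o=np.zeros((500,800,3),np.uint8); o[:,:500]=A; o[:346,500:]=B; save("mix",o)
E
```

```text
time: 9.82
ee_pos: [0.5566, -0.0713, 0.1244]
tcp_rot: [0.408, 0.913, 0.001, 0.001]
force: [-8.0, 4.7, 15.3]
gripper_width: 0.177
finger_force: 49.8
[-8.03142208  4.72280528 15.30462418] [ 0.73957332  1.3673883  -0.18800643] [ 0.55658544 -0.07134266  0.12435838]
```

View pics/mix.png

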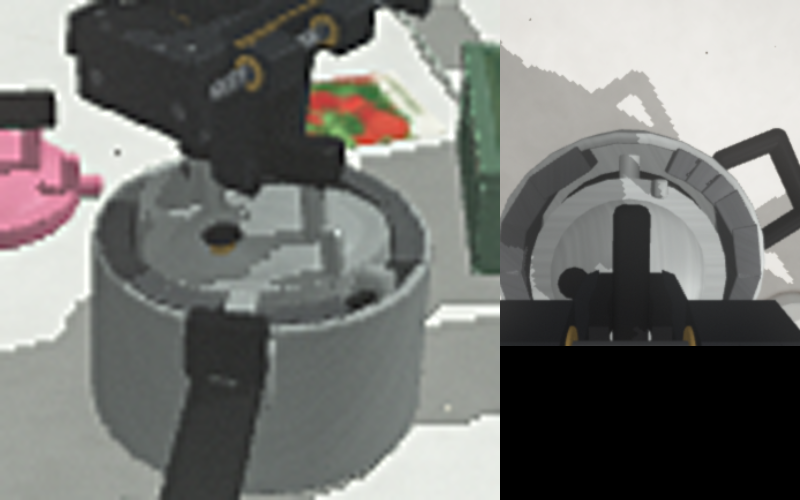

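The wrist inset shows the far pin at (628,165) between the ledge ends at (590,150) and (672,160), so the angle is good. The near pin in the side view, at (375,272), still looks high. I'll measure the lid against the rim in one wrist frame.

```bash
python3 - <<'E'
from h import *
from scipy.optimize import least_squares
z=np.load("w5.npz"); a=z["a"];d=z["d"];c=dict(intrinsics=z["intrinsics"],rvec=z["rvec"],tvec=z["tvec"])
s=bot.get_obs(); R0=R.from_quat(s["tcp_rot"])
w=cloud(d,c); T=R0.inv().apply((w-s["ee_pos"]).reshape(-1,3)).reshape(w.shape)*1000
# rim band: outer contour
m=(w[...,2]>.092)&(w[...,2]<.103); m[255:]=0
p=T[m][:,:2]
best=max(((np.abs(np.hypot(*(p-[x,y]).T)-77)<2.5).sum(),x,y) for x in np.arange(-12,13,.5) for y in np.arange(-12,13,.5))
print("rim centre in tool xy",best)
ctr=np.array(best[1:]); r=np.hypot(*(p-ctr).T); print(np.percentile(r[(r>70)&(r<86)],[2,98]))
rr=np.hypot(T[...,0]-ctr[0],T[...,1]-ctr[1]); an=np.degrees(np.arctan2(T[...,1]-ctr[1],T[...,0]-ctr[0]))
for A in range(-40,44,4):
    k=(abs(an-A)<2)&(rr>63)&(rr<73)&(w[...,2]>.03); k[255:]=0
    if k.sum(): print(A,(1000*np.percentile(w[k][:,2],[20,50,80])).round(),end=" ")
# lid disc top: plane and extents
k=(rr<56)&(w[...,2]>.07)&(w[...,2]<.103)&(a.max(2)>80); k[250:]=0; q=T[k]
print("\ndisc n",len(q),"y range",np.percentile(q[:,1],[1,99]),"xmax",q[:,0].max())
print("pin px rows")
for v in range(120,175,5):
    u=140+int((628-500)*260/300); print(v,T[v,u-1].round(1),w[v,u-1,2].round(4))
E
```

```text
rim centre in tool xy (np.int64(3089), np.float64(-6.0), np.float64(-1.0))
[70.25854308 79.94961722]
-40 [98. 98. 99.] -36 [98. 98. 99.] -32 [98. 98. 99.] -28 [98. 99. 99.] -24 [98. 98. 99.] -20 [81. 98. 99.] -16 [73. 84. 93.] -4 [80. 81. 82.] 0 [83. 83. 84.] 4 [81. 82. 83.] 20 [96. 98. 99.] 24 [98. 98. 99.] 28 [97. 98. 99.] 32 [98. 99. 99.] 36 [97. 98. 98.] 40 [98. 98. 99.] 
disc n 9018 y range [-54.61587141  52.56497169] xmax 49.96595747634091
pin px rows
120 [70.9 -2.1 26.6] 0.0977
125 [ 63.   -3.2 116.9] 0.0074
130 [ 58.5  -3.2 117.1] 0.0072
135 [60.8 -2.3 41.6] 0.0827
140 [57.6 -2.3 41.2] 0.0831
145 [54.4 -2.3 40.7] 0.0836
150 [51.2 -2.4 40.5] 0.0838
155 [48.3 -2.3 37.8] 0.0865
160 [45.1 -2.3 37.4] 0.0869
165 [41.8 -2.3 36.9] 0.0874
170 [38.5 -2.4 36.6] 0.0877
```

Gripped at the bar, the lid has pitched about 10° with its front down. The rear pin has caught on the rim, and the lid is about 3 mm short in tool +x. I'll lift it clear, level it and recentre.

```bash
python3 -m handwheel '[-4,0,-15,0,0,0,0,-4,0,-35,0,0,0,0,-4,0,-45,0,0,0,0,-4,0,-45,0,0,0,0]'; cat > lid.py <<'E'
from h import *
s=bot.get_obs(); print(s["ee_pos"],s["force"])
a,d,c=shot("wrist"); np.savez("wl",a=a,d=d); R0=R.from_quat(s["tcp_rot"])
w=cloud(d,c); T=R0.inv().apply((w-s["ee_pos"]).reshape(-1,3)).reshape(w.shape)*1000
V=a.max(2)
m=(w[...,2]>.092)&(w[...,2]<.103); m[255:]=0; p=T[m][:,:2]
best=max(((np.abs(np.hypot(*(p-[x,y]).T)-77)<2.5).sum(),x,y) for x in np.arange(-12,13,.5) for y in np.arange(-12,13,.5))
print("rim centre in tool xy",best)
cols=slice(140,380)
k=(abs(T[...,1])<9)&(T[...,0]>56)&(T[...,0]<80)&(T[...,2]>15)&(T[...,2]<60); q=T[k]
print("pin n",len(q),"tip x",np.percentile(q[:,0],97),"y",q[:,1].min(),q[:,1].max(),"z top",np.percentile(q[:,2],10))
b=(abs(T[...,1])<10)&(V<60)&(T[...,0]>12)&(T[...,0]<50)&(T[...,2]<0)&(T[...,2]>-40); q=T[b]
f=np.polyfit(q[:,0],q[:,2],1); print("bar top pitch deg",np.degrees(np.arctan(f[0])),"z at0",f[1],"end x",np.percentile(q[:,0],98), "n",len(q))
E
python3 lid.py
```

```text
time: 10.42
ee_pos: [0.5592, -0.0764, 0.168]
tcp_rot: [0.409, 0.913, -0.0, 0.001]
force: [0.2, -0.5, -5.5]
gripper_width: 0.174
finger_force: 49.9
[ 0.55921045 -0.07643884  0.16799656] [ 0.21746799 -0.52494299 -5.45220183]
rim centre in tool xy (np.int64(2242), np.float64(0.0), np.float64(0.5))
pin n 177 tip x 62.11434843571656 y -6.415248362906194 4.975213208266669 z top 39.276395085869304
bar top pitch deg 10.626254687603494 z at0 -25.77164049509986 end x 44.637325929174395 n 2211
```

```bash
python3 -m handwheel '[2,1,0,0,5,0,0,2,1,0,0,10.6,0,0,2,1,0,0,10.6,0,0,2,1,0,0,10.6,0,0]'; cat > lid2.py <<'E'
from h import *
s=bot.get_obs(); print(s["ee_pos"],s["force"],R.from_quat(s["tcp_rot"]).as_matrix()[:,2])
a,d,c=shot("wrist"); w=cloud(d,c); X=R.from_quat(s["tcp_rot"]).as_matrix()[:,0]; f=X.copy(); f[2]=0; f/=np.linalg.norm(f); g=np.array([f[1],-f[0],0])
D=(w-s["ee_pos"])*1000; T=np.stack([D@f,D@g,D[...,2]],-1); V=a.max(2)   # level frame: forward, tool-y-like, up
m=(w[...,2]>.092)&(w[...,2]<.103)&((T[...,0]>76)|(abs(T[...,1])>58)|(T[...,2]<-50)); m[255:]=0; p=T[m][:,:2]
b=max(((np.abs(np.hypot(*(p-[x,y]).T)-77)<2.5).sum(),x,y) for x in np.arange(-12,13,.5) for y in np.arange(-12,13,.5)); print("rim",b)
k=(abs(T[...,1])<10)&(T[...,0]>60)&(T[...,0]<85)&(T[...,2]<-20)&(T[...,2]>-60)&(w[...,2]>.102-.02); q=T[k]
if len(q): print("pin",len(q),"tip",np.percentile(q[:,0],97),"y",q[:,1].min(),q[:,1].max(),"z",np.percentile(w[k][:,2],90))
k=(abs(T[...,1])<10)&(V<60)&(T[...,0]>12)&(T[...,0]<52)&(T[...,2]>0)&(T[...,2]<45); q=T[k]
h=np.polyfit(q[:,0],q[:,2],1); print("bar pitch",np.degrees(np.arctan(h[0])),"top z world",w[k][:,2].mean(),"end",np.percentile(q[:,0],98))
E
python3 lid2.py
```

```text
time: 10.98
ee_pos: [0.5576, -0.0733, 0.1668]
tcp_rot: [0.406, 0.909, 0.037, -0.084]
force: [-0.0, -0.1, -4.5]
gripper_width: 0.176
finger_force: 49.9
[ 0.55761275 -0.07325464  0.16675564] [-0.02414448 -0.05543828 -4.5498351 ] [-0.12228997  0.1360958  -0.98311906]
rim (np.int64(1944), np.float64(-4.0), np.float64(-0.5))
pin 250 tip 68.72976946241641 y -6.413995390121433 4.9927353790956985 z 0.13887537538400682
bar pitch -0.9911002699866144 top z world 0.1920983874094283 end 41.68078833806011
```

```bash
python3 -m handwheel '[-2.8,0,15,0,2,0,0,-5.1,0,28,0,2,0,0,-6.6,0,36,0,2,0,0,-7.3,0,40,0,2,0,0,-7.3,0,40,0,2,0,0]'; python3 lid2.py
```

```text
time: 11.65
ee_pos: [0.5597, -0.0755, 0.1272]
tcp_rot: [0.407, 0.907, 0.044, -0.098]
force: [2.2, -7.2, 3.4]
gripper_width: 0.175
finger_force: 50.0
[ 0.5596842  -0.07546829  0.12717601] [ 2.1975518  -7.17651241  3.38623429] [-0.14202862  0.16037491 -0.9767844 ]
rim (np.int64(1374), np.float64(-0.5), np.float64(-0.5))
pin 562 tip 78.60987070461904 y -9.937861373856826 9.931878881258367 z 0.10666931849255885
bar pitch 1.5927663380001438 top z world 0.15599184029438734 end 40.526968924887605
```

```bash
python3 -m handwheel '[-2.5,0,3,0,-0.8,0,0,-3.5,0,7,0,-1.5,0,0,-4,0,11,0,-1.5,0,0,-4.5,0,14,0,-1.5,0,0,-4.5,0,14,0,-1.5,0,0]'; python3 lid2.py
```

```text
time: 12.32
ee_pos: [0.5616, -0.0733, 0.1158]
tcp_rot: [0.407, 0.908, 0.041, -0.086]
force: [-1.8, -2.2, 21.9]
gripper_width: 0.179
finger_force: 50.0
[ 0.56164276 -0.07328377  0.11580005] [-1.83920551 -2.21281097 21.89511614] [-0.12219827  0.14466084 -0.98190673]
rim (np.int64(1448), np.float64(-1.0), np.float64(-3.5))
pin 455 tip 74.39829174095699 y -9.789825565721365 9.868029996415865 z 0.09408115016939317
bar pitch 0.37325286406711516 top z world 0.14386969312247241 end 41.26391879028842
```

The bar sits at about 36–37 mm above the collar and is level, so the lid is seated. I'll let go, straighten the tool and regrip for a clean turn.

```bash
python3 -m handwheel '[0,0,-2,0,0,0,45,0,0,-2,0,0,0,45,0,0,-2,0,0,0,45,0,0,-30,0,0,0,45,0,0,-60,0,-5,0,45,0,0,-75,0,-10,0,45,0,0,-75,0,-10,0,45]'; python3 bar.py w6 .143 .56 -.076; python3 -c "
from h import *
tgt(.56,-.076,.119,132)"
```

```text
time: 13.25
ee_pos: [0.5684, -0.0842, 0.1866]
tcp_rot: [0.407, 0.913, 0.004, -0.008]
force: [-0.2, 0.4, -0.0]
gripper_width: 0.513
finger_force: 0.0
bar 2460 [ 0.55869546 -0.07160113  0.14278491] 0.14293244443090536 ((560.60791015625, -74.02359008789062), (15.547255516052246, 89.22341918945312), 39.7586669921875)
shift [11.   0.1 66.6] turn [-0.  -1.1 -0.2]
```

```bash
python3 -c "
from h import *
tgt(.5605,-.0742,.117,130)"
```

```text
shift [12.   1.7 68.7] turn [-0.1 -1.1  1.8]
```

```bash
python3 -m handwheel '[12,1.7,30,0,-1,2,45,12,1.7,60,0,-1,2,45,12,1.7,69,0,-1,2,45,12,1.7,69,0,-1,2,45,12,1.7,69,0,-1,2,0,12,1.7,69,0,-1,2,0,12,1.7,69,0,-1,2,0,12,1.7,69,0,-1,2,0]' 60; python3 -m handwheel '[0,0,0,0,0,0,0,0,0,0,0,0,0,0]'; python3 -c "
from h import *
tgt(.5605,-.0742,.117,130); print(bot.get_obs()['torque'])"
```

```text
time: 14.3
ee_pos: [0.5612, -0.0743, 0.117]
tcp_rot: [0.425, 0.905, 0.0, -0.0]
force: [1.0, -0.3, 0.3]
gripper_width: 0.178
finger_force: 60.0
time: 14.55
ee_pos: [0.5612, -0.0743, 0.1169]
tcp_rot: [0.425, 0.905, 0.0, -0.001]
force: [1.6, -0.8, 1.3]
gripper_width: 0.174
finger_force: 60.0
shift [ 0.5 -0.5 -0.1] turn [ 0.  -0.1 -0.2]
[-0.05070501 -0.4018141  -0.0270227 ]
```

```bash
python3 -m handwheel '[0,0,0,0,0,5,0,0,0,0.3,0,0,10,0,0,0,0.6,0,0,15,0,0,0,0.9,0,0,20,0,0,0,1.2,0,0,25,0,0,0,1.4,0,0,30,0,0,0,1.4,0,0,30,0]'; python3 -c "
from h import *
tgt(.56,-.076,.115,73); print(bot.get_obs()['torque'])"
```

```text
time: 15.42
ee_pos: [0.5609, -0.0744, 0.1157]
tcp_rot: [0.644, 0.765, -0.0, -0.001]
force: [-0.6, -1.2, 6.0]
gripper_width: 0.172
finger_force: 60.0
shift [-1.4 -1.2  0.7] turn [-0.1 -0.  26.8]
[-0.21706653  0.06276635  0.0303857 ]
```

```bash
python3 -m handwheel '[-0.3,0,0.2,0,0,5,0,-0.5,0,0.4,0,0,10,0,-0.5,0,0.6,0,0,15,0,-0.5,0,0.8,0,0,20,0,-0.5,0,1,0,0,25,0,-0.5,0,1,0,0,29,0,-0.5,0,1,0,0,29,0]'; python3 -c "
from h import *
tgt(.56,-.076,.115,73); print(bot.get_obs()['torque'])"; python3 bar.py w7 .141 .56 -.076
```

```text
time: 16.3
ee_pos: [0.5598, -0.0747, 0.1145]
tcp_rot: [0.814, 0.581, -0.002, -0.001]
force: [-5.1, -1.8, 9.0]
gripper_width: 0.177
finger_force: 60.6
shift [-1.1  0.6 -0.5] turn [-0.2  0.1 -2. ]
[-0.22728591  0.95032749  0.76115927]
bar 4851 [ 0.56524597 -0.05948083  0.14017436] 0.14025106053692113 ((562.7796630859375, -60.81480026245117), (41.293582916259766, 59.1767578125), 7.783855438232422)
```

```bash
python3 -m handwheel '[0,0,0,0,0,2,0,0,0,0,0,0,4,0,0,0,0,0,0,4,0]'; python3 -c "
from h import *
s=bot.get_obs();tgt(.56,-.076,.115,73,s); print(s['torque'],s['force'])"; python3 -m handwheel '[0,0,0,0,0,-1,0,0,0,0,0,0,-1,30,0,0,0,0,0,-1,30,0,0,-10,0,0,-1,40,0,0,-50,0,0,-1,40,-15,0,-80,0,0,-1,40,-20,0,-80,0,0,-1,40,-20,0,-80,0,0,-1,40]';python3 bar.py w8 .140 .56 -.076; python3 - <<'E'
from h import *
s=bot.get_obs(); print(s["ee_pos"])
a,d,c=shot("wrist"); w=cloud(d,c); V=a.max(2)
r=np.hypot(w[...,0]-.56,w[...,1]+.076)
m=(w[...,2]>.122)&(w[...,2]<.134)&(r>.095)&(r<.15)&(V<75)&(w[...,1]<-.12); t=w[m]; 
if len(t): print("tab",len(t),t.mean(0),cv2.minAreaRect((t[:,:2]*1000).astype(np.float32)),np.percentile(t[:,2],50))
E
```

```text
time: 16.73
ee_pos: [0.5596, -0.0747, 0.1145]
tcp_rot: [0.833, 0.553, -0.002, -0.001]
force: [-5.0, -1.7, 9.7]
gripper_width: 0.18
finger_force: 64.7
shift [-1.1  0.9 -0.5] turn [-0.2  0.1 -5.9]
[-0.33299699  1.02817992  1.63361678] [-5.01033152 -1.70678743  9.69508942]
time: 17.73
ee_pos: [0.5527, -0.0938, 0.1938]
tcp_rot: [0.83, 0.557, -0.001, -0.001]
force: [-0.5, -0.1, 0.1]
gripper_width: 0.456
finger_force: 0.0
bar 2401 [ 0.56114455 -0.07098196  0.14115307] 0.14132461551940861 ((559.8941040039062, -74.01251983642578), (89.5448226928711, 15.870094299316406), 72.64679718017578)
[ 0.55252501 -0.09329647  0.19348554]
```

The bar is at 72.6°, in line with the handle, the top has dropped about 1.6 mm, and torque reached 1.6 N·m at the stop. Next is the catch.

```bash
python3 -c "
from h import *
tgt(.514,-.222,.19,73)"
```

```text
shift [-134.1   13.1    3.3] turn [-0.2 -0.  -5.2]
```

```bash
python3 -m handwheel '[-60,6,0,0,0,-5,0,-120,13,3,0,0,-5,0,-134,13,3,0,0,-5,0,-134,13,3,0,0,-5,0,-134,13,3,0,0,-5,0]'; python3 - <<'E'
from h import *
s=bot.get_obs(); print(s["ee_pos"])
a,d,c=shot("wrist"); w=cloud(d,c); V=a.max(2); np.savez("w9",a=a,d=d); save("w9",a)
C=np.array([.56,-.0755]); u=np.array([np.cos(np.radians(-107.2)),np.sin(np.radians(-107.2))]); n=np.array([-u[1],u[0]])
D=w[...,:2]-C; al=D@u; la=D@n
m=(al>.09)&(al<.15)&(abs(la)<.03)&(w[...,2]>.118)&(w[...,2]<.136); print("tab",m.sum(), np.percentile(al[m],[2,50,98]) if m.sum() else "", np.percentile(la[m],[2,98]) if m.sum() else "",np.median(w[m][:,2]) if m.sum() else "")
E
python3 -c "
from h import *
tgt(.516,-.2185,.106,73)"
```

```text
time: 18.45
ee_pos: [0.5152, -0.2197, 0.1912]
tcp_rot: [0.804, 0.594, 0.0, -0.001]
force: [1.0, 0.2, 0.0]
gripper_width: 0.009
finger_force: 0.0
[ 0.51519254 -0.2197059   0.19123635]
tab 812 [0.11072556 0.11606583 0.12351223] [-0.01765362  0.01414285] 0.12863796453646328
shift [ 1.3  0.5 85.4] turn [-0.1 -0.1 -0. ]
```

View pics/w9.png

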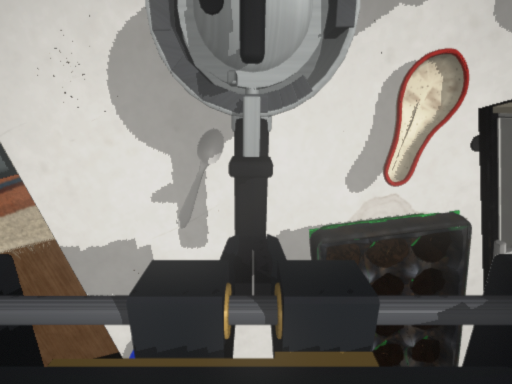

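The wrist view shows the tab at (250,167) square across the handle, the bolt at (252,120), and the lid's ear at (232,77) to the left of the bolt path. The closed fingers are behind the tab, on the handle's line.

```bash
python3 -m handwheel '[0,0,50,0,0,0,0,0,0,85,0,0,0,0,0,0,85,0,0,0,0,0,0,85,0,0,0,0,8,0,85,0,0,0,0,16,0,85,0,0,0,0,24,0,85,0,0,0,0]'; python3 -m handwheel '[5,0,0,0,0,0,0,9,0,0,0,0,0,0,13,0,0,0,0,0,0,13,0,0,0,0,0,0]'; python3 -c "
from h import *
s=bot.get_obs(); print(s['force'],np.hypot(*(s['ee_pos'][:2]-[.56,-.0755])))"
```

```text
time: 19.38
ee_pos: [0.522, -0.1991, 0.107]
tcp_rot: [0.805, 0.593, -0.0, -0.0]
force: [-0.3, -2.8, 1.9]
gripper_width: 0.0
finger_force: 1.2
time: 19.88
ee_pos: [0.5254, -0.1861, 0.1061]
tcp_rot: [0.805, 0.593, -0.0, -0.001]
force: [0.5, 0.7, -0.6]
gripper_width: 0.006
finger_force: 0.0
[ 0.45810918  0.74260397 -0.62383901] 0.11588362762950492
```

```bash
python3 -m handwheel '[2,0,0,0,0,0,0,4,0,0,0,0,0,0,6,0,0,0,0,0,0,7,0,0,0,0,0,0]'; python3 -c "
from h import *
s=bot.get_obs(); print(s['force'],np.hypot(*(s['ee_pos'][:2]-[.56,-.0755])))"
```

```text
time: 20.38
ee_pos: [0.5256, -0.1847, 0.106]
tcp_rot: [0.806, 0.592, -0.004, 0.001]
force: [-4.7, -12.6, 6.1]
gripper_width: 0.009
finger_force: 7.0
[ -4.73340704 -12.61483351   6.13675062] 0.11449279581440876
```

```bash
python3 -m handwheel '[-10,0,0,0,0,0,0,-35,0,0,0,0,0,0,-45,0,-40,0,0,0,0,-45,0,-90,0,0,0,0,-45,0,-90,0,0,0,0,-45,0,-90,0,0,0,0]'; python3 bar.py w10 .140 .56 -.076; python3 - <<'E'
from h import *
a,d,c=shot("wrist"); w=cloud(d,c)
C=np.array([.56,-.0755]); u=np.array([np.cos(np.radians(-107.2)),np.sin(np.radians(-107.2))]); n=np.array([-u[1],u[0]])
D=w[...,:2]-C; al=D@u; la=D@n
m=(al>.07)&(al<.15)&(abs(la)<.03)&(w[...,2]>.118)&(w[...,2]<.136); print("tab",m.sum(),np.percentile(al[m],[2,50,98]),np.median(w[m][:,2])); s=bot.get_obs(); print(s["force"],s["ee_pos"])
E
```

```text
time: 21.12
ee_pos: [0.5137, -0.2228, 0.1955]
tcp_rot: [0.805, 0.593, -0.0, -0.001]
force: [0.5, -0.7, -0.4]
gripper_width: 0.004
finger_force: 0.0
bar 1407 [ 0.5509384  -0.10250903  0.14096446] 0.14127045623900714 ((551.0467529296875, -102.33451080322266), (31.440763473510742, 15.641281127929688), 72.25308227539062)
tab 788 [0.09143837 0.09753694 0.10368122] 0.12868228203149704
[-0.69248509 -0.26883804  0.30556847] [ 0.51326994 -0.22271001  0.19477284]
```

```bash
python3 -c "
from bench import bot
print(bot.job_done())"
```

```text
the job is handed in; nothing more can be done
None
```

The pressure cooker is closed and handed in at about 21 s: the lid is turned to its stop in line with the handle, the catch is fully in (its tab measured 97.5 mm from the pot's axis), and the arm is clear of everything. It took a second try to seat the lid after one pin caught on the rim; I never approached the glass or spoon, but did not re-measure them at the end.

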